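# Load the drilling jig and set its hold-down screw

### The arm

A 6-joint arm with a two-finger parallel gripper is mounted at the origin on the work surface. World frame = base frame: x ahead of the robot, y to its left, z up, the work surface at z = 0. Lengths are in m, angles in rad, forces in N, time in s.
With the tool pointing down it reaches from about 0.375 to 0.925 m from the base axis. Payload 5.7 kg.
Tool frame: the origin (TCP) lies midway between the tips of the shut fingers; the grasp point (between the pads) lies 19 mm behind it; z points along the fingers, y is the line along which they close (so a half turn about z gives the same grasp; the last joint's range is limited). The gripper opens to 88 mm and grips with 3 to 60 N. Pads are 20 mm wide; open, the fingers measure 115 mm over their backs; the gripper's body (75 mm by 178 mm) begins 61 mm behind the grasp point.
Start: joints at [-1.292, 0.359, 1.51, -0, 1.272, -0.115], TCP at [0.23, -0.554, 0.223] pointing down, gripper open.
Joint ranges: [-2.97, 2.97], [-1.01, 2.36], [0.21, 2.38], [-0.96, 4.11], [0.2, 2.71], [-2.98, 2.98]. Speed limits (rad/s): [2.39, 2.39, 3.14, 3.14, 3.14, 3.14].

### API

Orientations are given as a unit quaternion [x, y, z, w].
In Python, from bench import move_ptp, servo_line, goto_joints, move_gripper, sleep, inverse_kinematics, capture, PlanningError, close_job, spot_in, silhouettes, current_clock, current_joint_pos, current_qvel, current_joint_torque, current_position, current_orientation, current_force, current_torque, current_finger_gap, current_grip_force gives the robot as it stands. Calls block until the motion is done:
- move_ptp(position, orientation): joint-space move of the TCP to a pose.
- servo_line(position, orientation=None, rate=0.15, contact_N=None): straight line of the TCP; orientation=None keeps the orientation; rate is the mean speed in m/s. With contact_N (N) it stops when the force on the tool has changed by that much, and returns True; else False.
- goto_joints(angles): joint-space move.
- move_gripper(opening): finger opening in m; the grip force is fixed at half the most; returns when the fingers have stopped.
- sleep(seconds).
- inverse_kinematics(position, orientation): joint angles nearest the present ones, or None.
- capture(name): name is "scene" or "top" or "wrist"; returns a dict with "image" (420x560x3 uint8, blue, green, red), "range_z" (420x560 float32, m along the optical axis (not along the pixel's ray), 0 where there is no reading), "intrinsics" (3x3 intrinsics, pixels), "R" (3x3) and "t" (3): a world point X has camera coordinates R X + t. Camera axes: x right, y down, z forward; pixel columns grow to the right and rows downward; lengths in m; the calibration is good to about 2 mm. A picture is of the moment at which its call begins.
A pose or a line that the arm cannot do raises PlanningError and nothing moves.
- close_job(): hands the job in; it is judged then, once.
Trained networks look in the newest picture that a camera, given by its name, has taken for a name from the list of things; names that differ only in an ending like _2 or _b are one class to them, and where a whole thing is asked for, a point or a joint stands for the part that bears it (a point fixed in the world has none). Each returns a list of dicts, best first, with "conf" (0 to 1); they miss things now and then, are a little off and sometimes report something else, mostly with a low value. They report only what shows in the picture. A call takes as long as a camera call. They do not tell look-alikes from the thing itself.
- spot_in(camera, query): "xy" ([column, row] in pixels, amid what is visible of it).
- silhouettes(camera, query): "region" (420x560 bool, what is visible of it) and "xy" ([column, row] in pixels, amid what is visible of it).
Readings, each from a call of its own:
- current_clock(): time.
- current_joint_pos(): joint angles.
- current_qvel(): joint speeds.
- current_joint_torque(): joint torques, N m.
- current_position(): TCP position.
- current_orientation(): TCP orientation.
- current_force(): force on the tool from outside, world axes, zero at the start.
- current_torque(): the same for the moment, N m.
- current_finger_gap(): finger opening in m.
- current_grip_force(): force on a finger pad.
Only numpy, scipy, OpenCV 4.12 (cv2) and the standard library are available. Lean on these libraries where they do the work, as an engineer would, in place of code of your own. Each camera call takes 0.05 s, during which the arm holds its last target. There are 200 camera calls.

### The job

Fill the two empty pockets of the jig's tray with the two loose oak blocks, each flat on its pocket floor. Then turn the brass wing screw clockwise until it seats, back it off a quarter turn so the tray's hold-down is just free, and finish still gripping the wing, holding it there. Leave the blocks already in the tray where they are and do not disturb the other things on the bench.

Things in the scene. Friction and masses are not known exactly. Their poses are not given: they have to be found in the camera images.
- jig: Fixed jig: green base plate 170 (x) x 340 (y) x 10 mm; on its +y part a plywood tray, top 28 mm above the bench, with a grid of six pockets, 2 in x (pitch 74) by 3 in y (pitch 62), each 62 (x) x 36 (y), 8 deep; four are full. On its -y part a wing screw through a steel strap 34 wide, top at 36 mm, whose toe lies on the tray's edge. Origin: centre of the plate's underside; z up; yaw varies.
- pocket_a (a point): Empty pocket: the centre of its floor, at jig (x -37, y 65, z 20 mm), near column, middle row. Its long side runs along the jig's x.
- pocket_b (a point): Empty pocket: the centre of its floor, at jig (x 37, y 127, z 20 mm), far column, the row farthest from the screw. Its long side runs along the jig's x.
- block_1: Loose dark oak block 56 (x) x 30 (y) x 40 mm (z) lying on the bench, about 50 g, identical to the other. Origin: centre of its underside, z up, x along its length. Either one may go in either empty pocket.
- block_2: Loose dark oak block 56 (x) x 30 (y) x 40 mm (z) lying on the bench, about 50 g, identical to the other. Origin: centre of its underside, z up, x along its length. Either one may go in either empty pocket.
- filled_1: One of the four dark oak blocks (56 x 30 x 40 mm) already in the tray, in its pocket at jig (x -37, y 3 mm); its top is 60 mm above the bench. Leave it there. Origin: centre of its underside.
- filled_2: One of the four dark oak blocks (56 x 30 x 40 mm) already in the tray, in its pocket at jig (x -37, y 127 mm); its top is 60 mm above the bench. Leave it there. Origin: centre of its underside.
- filled_3: One of the four dark oak blocks (56 x 30 x 40 mm) already in the tray, in its pocket at jig (x 37, y 3 mm); its top is 60 mm above the bench. Leave it there. Origin: centre of its underside.
- filled_4: One of the four dark oak blocks (56 x 30 x 40 mm) already in the tray, in its pocket at jig (x 37, y 65 mm); its top is 60 mm above the bench. Leave it there. Origin: centre of its underside.
- screw (a joint): Angle of the wing screw, rad. 0 = seated: a hard stop. It grows as the screw is backed off (anticlockwise from above); clockwise seats it. Starts 0.55 to 1.15. Vertical axis at jig (x 0, y -115 mm). Friction 0.06 N m; it does not rise or fall noticeably and stays where it is left.
- wing: The screw's brass grip, turning with it: an upright bar 46 (x) x 14 (y) x 28 mm (z), its top 102 mm above the bench, a red dash on top of its +x half. Origin: on the axis, 66 mm above the bench; x along the bar, parallel to the jig's x (same way) when seated. Under the bar: a neck 24 dia (from 66 to 74 mm height) and a collar 38 dia (58 to 66 mm).
- wing_grip (a point): Point on the screw's axis at mid-height of the wing bar, 89 mm above the bench: where to pinch it, across its 14 mm thickness, from above.
- glue_tin: Bystander, leave it alone: a blue-labelled tin, 60 dia x 100 high mm. Origin in its underside.
- mug: Bystander, leave it alone: a white mug, 80 dia x 90 high mm. Origin in its underside.
- hammer: Bystander, leave it alone: a hammer lying on the bench.
- scraper: Bystander, leave it alone: a flat scraper lying on the bench.
- nail_jar: Bystander, leave it alone: an amber jar of nails, 64 dia x 90 high mm. Origin in its underside.
- wedge: Bystander, leave it alone: a pale wooden wedge strip, 110 x 35 x 18 mm. Origin in its underside.
Things that resemble listed ones, but are neither listed nor needed, are in the scene too. Leave any white look-alike of the block_1 alone. What is shaped like the block_2 but blue is not meant.

How it is judged:
By the outcome, as a careful person would: the job done as asked, in the order asked, and still so for the second after the job is handed in, while the arm keeps its last pose, push and grip.
It also fails if it takes over 72 s, if anything falls off the work surface, if the arm or the gripper's body presses on something with over 40 N, if the wrist force passes 120 N, or if a joint passes its speed limit or range.

## Working session

There is one attempt and no reset: what is moved stays moved. The work goes in short steps, each a Python script; the robot and the scene stay as the last script left them, time stands still between calls to the robot, and variables do not carry over. Pictures are saved under pics/ and viewed, at most 10 in all, crops included, and the job is handed in when it is done.

```bash
mkdir -p pics; ls; cat > h.py <<'E'
import numpy as np, cv2
from bench import *
def world(c, m=None):
    z=c["range_z"]; v,u=np.nonzero((z>0)&(m if m is not None else True)); d=z[v,u]; K=c["intrinsics"]
    p=np.stack([(u-K[0,2])/K[0,0]*d,(v-K[1,2])/K[1,1]*d,d])
    return (c["R"].T@(p-np.array(c["t"])[:,None])).T,u,v
E
python3 - <<'E'
from h import *
for n in ["top","scene"]:
    c=capture(n); cv2.imwrite(f"pics/{n}0.png",c["image"]); np.savez(f"{n}0.npz",**c)
    print(n,c["intrinsics"].tolist(),np.round(c["R"],3).tolist(),np.round(c["t"],3))
    for q in ["jig","block_1","filled_1","wing","glue_tin","mug","hammer","scraper","nail_jar","wedge"]:
        for s in silhouettes(n,q):
            P,u,v=world(c,s["region"])
            if len(P)==0: continue
            zt=np.percentile(P[:,2],95); T=P[P[:,2]>zt-.006]
            r=cv2.minAreaRect((T[:,:2]*1000).astype(np.float32))
            print(q,round(s["conf"],2),np.round(s["xy"]),"ztop",round(zt,3),"rect",np.round(r[0]),np.round(r[1]),round(r[2]),"bgr",np.round(c["image"][s["region"]].mean(0)))
print(current_clock())
E
```

```text
pics
top [[430.1226396031204, 0.0, 281.84846792985223], [0.0, 430.1226396031204, 201.76794211182235], [0.0, 0.0, 1.0]] [[-0.018, -0.999, -0.028], [-0.998, 0.019, -0.065], [0.066, 0.027, -0.997]] [0.023 0.542 1.383]
jig 0.96 [272. 202.] ztop 0.039 rect [544.  70.] [154. 323.] 4 bgr [107. 135. 134.]
block_1 0.77 [370. 177.] ztop 0.045 rect [ 612. -278.] [29. 55.] 71 bgr [ 55.  74. 102.]
block_1 0.75 [391. 220.] ztop 0.044 rect [ 479. -337.] [53. 30.] 26 bgr [200. 204. 203.]
block_1 0.72 [340. 180.] ztop 0.045 rect [ 622. -179.] [30. 55.] 38 bgr [182.  99.  75.]
block_1 0.64 [360. 223.] ztop 0.044 rect [ 468. -238.] [54. 30.] 10 bgr [ 52.  71. 100.]
block_1 0.51 [270. 201.] ztop 0.039 rect [544.  70.] [154. 324.] 3 bgr [107. 135. 134.]
block_1 0.42 [147. 264.] ztop 0.03 rect [322. 474.] [ 83. 260.] 89 bgr [127. 153. 173.]
filled_1 0.75 [245. 187.] ztop 0.065 rect [578. 133.] [54. 29.] 0 bgr [ 55.  75. 103.]
filled_1 0.56 [261. 189.] ztop 0.064 rect [583.  72.] [55. 29.] 0 bgr [ 61.  80. 105.]
filled_1 0.51 [266. 213.] ztop 0.065 rect [508.  67.] [55. 29.] 7 bgr [ 58.  77. 102.]
filled_1
[... 2009 characters left out ...]
132.]
mug 0.6 [355. 152.] ztop 0.088 rect [600. 372.] [ 74. 130.] 19 bgr [108. 111. 111.]
hammer 0.68 [316. 117.] ztop 0.027 rect [327. 471.] [ 87. 251.] 90 bgr [ 94. 113. 128.]
scraper 0.73 [169. 348.] ztop 0.019 rect [ 466. -489.] [159.  18.] 18 bgr [132. 136. 142.]
scraper 0.41 [280. 222.] ztop 0.061 rect [571.  66.] [ 79. 276.] 5 bgr [80. 99. 93.]
nail_jar 0.61 [277. 197.] ztop 0.061 rect [509.  64.] [55. 32.] 4 bgr [37. 48. 67.]
nail_jar 0.57 [371. 177.] ztop 0.091 rect [681. 332.] [52. 57.] 32 bgr [73. 82. 95.]
nail_jar 0.27 [278. 219.] ztop 0.062 rect [552.  35.] [ 44. 216.] 7 bgr [81. 99. 93.]
wedge 0.84 [121. 265.] ztop 0.02 rect [ 331. -379.] [ 35. 111.] 80 bgr [103. 136. 160.]
1.1
```

View pics/top0.png

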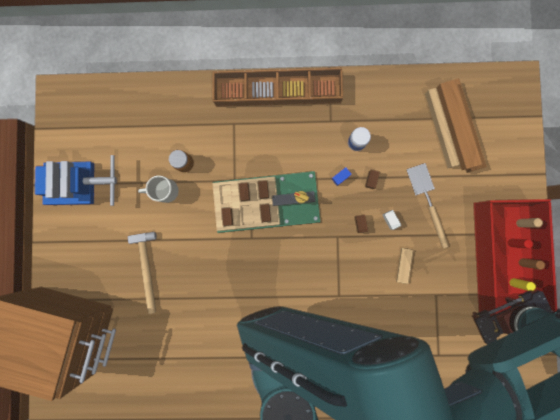

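View pics/scene0.png

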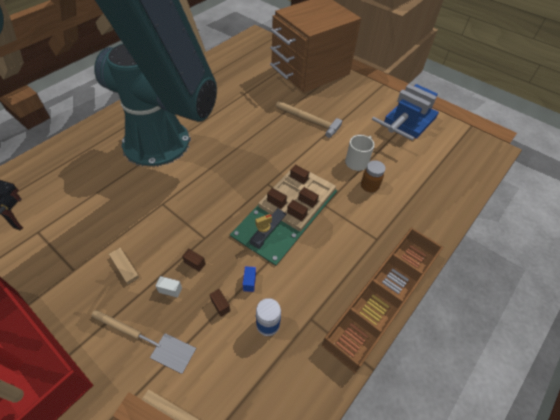

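The top view shows the jig at about (272,202) with its wing at (304,197). The loose dark blocks are at (372,178) and (361,223), the white look-alike at (392,219) and the blue one at (340,177). The scene view agrees: dark blocks at (220,303) and (195,258), wing at (264,224). Both empty pockets sit where the list puts them. The two cameras agree to about 5 mm, so I'll refine from the wrist.

```bash
cat >> h.py <<'E'
from scipy.spatial.transform import Rotation as Ro
def quat(deg): return (Ro.from_euler('z',deg,degrees=True)*Ro.from_euler('x',180,degrees=True)).as_quat()
def tops(c,zlo,zhi,dark=True,amin=150):
    """connected patches of top faces: centre (mm), size, long-axis angle (deg), z, bgr"""
    P,u,v=world(c); m=np.zeros(c["range_z"].shape,np.uint8); Z=np.full(m.shape+(3,),np.nan); Z[v,u]=P
    m[(Z[...,2]>zlo)&(Z[...,2]<zhi)]=1
    if dark: m[c["image"].max(2)>150]=0
    m=cv2.morphologyEx(m,cv2.MORPH_OPEN,np.ones((3,3)))
    n,L,st,_=cv2.connectedComponentsWithStats(m); out=[]
    for i in range(1,n):
        if st[i,4]<amin: continue
        Q=Z[L==i]; r=cv2.minAreaRect((Q[:,:2]*1000).astype(np.float32))
        a=r[2] if r[1][0]>r[1][1] else r[2]+90
        out.append((np.round(r[0],1),np.round(r[1],1),round((a+90)%180-90,1),round(float(np.median(Q[:,2])),4),np.round(c["image"][L==i].mean(0))))
    return out
E
python3 - <<'E'
from h import *
print(current_orientation(),quat(0))
for nm,p,lv in [("wb",[.54,-.27,.32],[(.032,.05)]),("wj",[.54,.07,.36],[(.052,.07),(.095,.112)])]:
    sols=[(y,inverse_kinematics(p,quat(y))) for y in (0,180)]
    sols=[s for s in sols if s[1] is not None]; y=min(sols,key=lambda s:abs(s[1][5]))[0]
    move_ptp(p,quat(y)); c=capture("wrist"); np.savez(nm+".npz",**c); cv2.imwrite(f"pics/{nm}.png",c["image"])
    print(nm,y,np.round(current_joint_pos(),2),"cam",np.round(-c["R"].T@c["t"],3),np.round(current_position(),3))
    for k,l in enumerate(lv):
        for o in tops(c,*l,dark=(k==0)): print(l,*o)
    if nm=="wj":
        for a in range(-90,271,30):
            q=inverse_kinematics([.555,-.049,.077],quat(a)); print(a,None if q is None else np.round(q[5],2),end="; ")
print(current_clock())
E
python3 -c "
import cv2,numpy as np
cv2.imwrite('pics/w2.png',cv2.resize(np.hstack([cv2.imread('pics/wb.png'),cv2.imread('pics/wj.png')]),(800,300)))"
```

```text
[ 9.80674214e-01  1.95647851e-01 -3.77522216e-06 -6.04338917e-05] [1.000000e+00 0.000000e+00 0.000000e+00 6.123234e-17]
wb 0 [-0.58  0.3   1.36 -0.    1.48  0.99] cam [ 0.621 -0.272  0.482] [ 0.539 -0.271  0.32 ]
(0.032, 0.05) [ 700.4 -519.1] [113.1   2.8] 14.4 0.0364 [ 70. 103. 128.]
(0.032, 0.05) [ 693.  -546.7] [124.7   3.3] 14.4 0.045 [ 39.  70. 102.]
(0.032, 0.05) [ 611.9 -282.2] [30.  55.8] -16.0 0.0406 [ 40.  64. 101.]
(0.032, 0.05) [585.   55.5] [55.7  4.1] 4.4 0.0412 [22. 33. 48.]
(0.032, 0.05) [578.9 116.4] [54.4  4.7] 3.8 0.0408 [18. 29. 44.]
(0.032, 0.05) [557.9 -71.3] [34.1 46.8] -85.3 0.0366 [65. 65. 61.]
(0.032, 0.05) [551.1   9.5] [34.1 66.3] -85.2 0.0367 [88. 85. 84.]
(0.032, 0.05) [510.7  50.4] [55.5  9. ] 12.5 0.0413 [25. 39. 54.]
(0.032, 0.05) [ 438.4 -611.2] [ 12.  186.2] -3.3 0.041 [10. 16. 88.]
(0.032, 0.05) [ 468.9 -242.2] [56.5 30.1] 8.8 0.0403 [38. 63. 99.]
wj 180 [ 0.    0.18  1.42 -0.    1.54 -1.57] cam [0.46  0.069 0.523] [0.54 0.07 0.36]
(0.052, 0.07) [499.7 186.9] [54.6 29.3] 5.0 0.0608 [ 47.  73. 109.]
(0.052, 0.07) [509.2  65. ] [54.9 30. ] 5.2 0.0609 [ 48.  73. 107.]
(0.052, 0.07) [578.4 131.9] [54.6 29.9] 4.8 0.0609 [ 48.  73. 109.]
(0.052, 0.07) [580.7 370.3] [25.2 73.4] -24.2 0.0612 [100. 106. 108.]
(0.052, 0.07) [584.5  70.3] [55.1 30. ] 4.5 0.0609 [ 45.  70. 105.]
(0.052, 0.07) [599.5 416.8] [30.1 70.4] -19.8 0.0616 [101. 106. 107.]
(0.052, 0.07) [672.3 321.7] [30.5 62. ] -39.0 0.0632 [23. 54. 88.]
(0.052, 0.07) [ 723.2 -225.1] [56.7 20.9] 50.8 0.0616 [100.  67.  56.]
(0.052, 0.07) [967.9  25. ] [ 23.3 404.7] -87.5 0.0589 [ 36.  67. 102.]
(0.095, 0.112) [557.  -49.6] [45.8 14.2] 65.9 0.1025 [ 56. 135. 178.]
-90 2.93; -60 2.41; -30 1.88; 0 1.36; 30 0.84; 60 0.31; 90 -0.21; 120 -0.74; 150 -1.26; 180 -1.78; 210 -2.31; 240 -2.83; 270 2.93; 4.9833
```

View pics/w2.png

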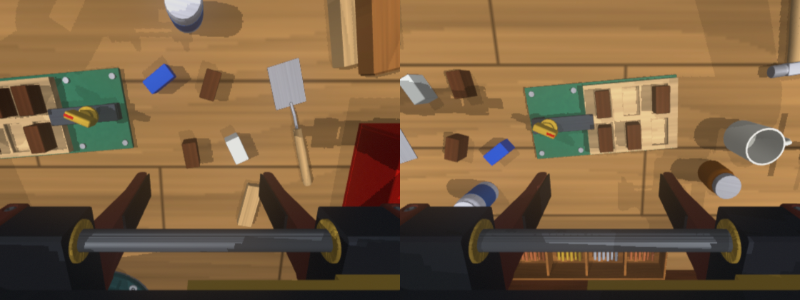

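The left half (wrist view over the blocks) shows the dark blocks at about (210,84) and (191,152). The right half shows the empty pockets at about (630,97) and (661,130), and the wing at (545,128). Next I'll measure the pocket openings directly and check the wrist camera's bias, using the two opposite views.

```bash
python3 - <<'E'
from h import *
L=lambda n:dict(np.load(n+".npz"))
wb,wj=L("wb"),L("wj")
print("blocks in wj:",[o[:4] for o in tops(wj,.035,.046) if o[0][1]<-150])
print("wing in wb:",[o[:4] for o in tops(wb,.095,.112,False)])
# jig fit from filled blocks + wing
J=np.array([[-37,127],[-37,3],[37,65],[37,3],[0,-115]]);W=np.array([[499.7,186.9],[509.2,65],[578.4,131.9],[584.5,70.3],[557,-49.6]])
d=W-W.mean(0);e=J-J.mean(0);a=np.arctan2((e[:,0]*d[:,1]-e[:,1]*d[:,0]).sum(),(e*d).sum())
R=np.array([[np.cos(a),-np.sin(a)],[np.sin(a),np.cos(a)]]);t=W.mean(0)-R@J.mean(0)
print("yaw",np.degrees(a),"t",t,"res",np.round(W-(J@R.T+t),1).tolist())
for nm,p in (("a",[-37,65]),("b",[37,127])):
    g=R@p+t
    c=wj; P,u,v=world(c); K=c["intrinsics"]; C=-c["R"].T@c["t"]
    near=np.hypot(*(P[:,:2]*1000-g).T)<45
    m=np.zeros(c["range_z"].shape,np.uint8); k=near&(P[:,2]<.0265); m[v[k],u[k]]=1
    n,lab,st,_=cv2.connectedComponentsWithStats(m); i=1+np.argmax(st[1:,4]); vv,uu=np.nonzero(lab==i)
    r=(c["R"].T@np.stack([(uu-K[0,2])/K[0,0],(vv-K[1,2])/K[1,1],np.ones(len(uu))])).T
    Q=C+r*((.0288-C[2])/r[:,2])[:,None]
    print(nm,"pred",g,"hole",cv2.minAreaRect((Q[:,:2]*1000).astype(np.float32)),Q[:,:2].mean(0)*1000)
    k=near&(P[:,2]>.0265)&(P[:,2]<.033); print(" tray z",np.median(P[k,2]))
E
```

```text
blocks in wj: [(array([ 470.1, -240.9]), array([56.1, 30.6]), 9.5, 0.0405), (array([ 613.2, -281. ]), array([30.9, 56.6]), -16.2, 0.0408)]
wing in wb: [(array([ 723.5, -237.9]), array([53.7, 26.4]), 88.8, 0.1009), (array([556.3, -51.1]), array([45.4, 14. ]), 66.0, 0.1021), (array([ 457.2, -611.1]), array([  6.5, 147.5]), -1.3, 0.1034)]
yaw 4.852265351002054 t [547.16414107  64.35949252] res [[0.1, -0.9], [-0.8, 0.8], [-0.1, -0.4], [0.7, -0.2], [0.1, 0.6]]
a pred [504.79860212 125.99682786] hole ((505.53985595703125, 126.14578247070312), (61.74696731567383, 35.795501708984375), 4.727784156799316) [505.0203562  126.00506293]
 tray z 0.028768558673497285
b pred [573.2890122  194.03405096] hole ((573.9521484375, 193.7561492919922), (61.479854583740234, 35.279945373535156), 4.7673258781433105) [573.22255442 194.10348835]
 tray z 0.029019554665408627
```

```bash
cat >> h.py <<'E'
def pick_place(bx,by,byaw,px,py,pyaw):
    q=quat(byaw); b=np.array([bx,by])/1e3; p=np.array([px,py])/1e3
    move_gripper(.056); move_ptp([*b,.16],q); servo_line([*b,.07],q)
    if servo_line([*b,.016],q,rate=.08,contact_N=8): print("contact on descent",current_position()); 
    move_gripper(.02); print("gap",current_finger_gap(),"grip",current_grip_force())
    servo_line([*b,.17],rate=.2); print("lifted gap",current_finger_gap())
    q=quat(pyaw); move_ptp([*p,.17],q); servo_line([*p,.055],rate=.15)
    hit=servo_line([*p,.0355],rate=.03,contact_N=5); print("hit",hit,np.round(current_position(),4),np.round(current_force(),1))
    move_gripper(.044); servo_line([*p,.17],rate=.2); print(round(current_clock(),1))
def check(n="wrist"):
    c=capture(n)
    for o in tops(c,.052,.075): 
        if 470<o[0][0]<620 and 0<o[0][1]<240: print(*o[:4])
    return c
E
python3 - <<'E'
from h import *
pick_place(612.5,-281.6,-16,573.0,193.3,4.8)
move_ptp([.54,.07,.36],quat(0)); c=check(); cv2.imwrite("pics/p1.png",c["image"]); print(current_clock())
E
```

```text
gap 0.02992957458193587 grip 30.000194013118744
lifted gap 0.02983777742320644
hit True [0.5726 0.1932 0.0362] [ 0.1 -0.4  4.7]
15.7
[584.8  70.2] [54.4 30. ] 4.7 0.0606
[578.9 131.5] [54.5 30. ] 4.5 0.0606
[572.4 191.5] [54.8 29.6] 4.9 0.0605
[509.7  64.8] [54.3 29.8] 5.2 0.0605
[500.4 187. ] [54.3 29.6] 4.6 0.0604
16.6333
```

Block seated: its top is 60.5 mm, level with the filled blocks, and it is flat. Now the second block, into pocket a.

```bash
python3 - <<'E'
from h import *
pick_place(469.5,-241.5,9,504.7,125.6,4.8)
move_ptp([.54,.07,.36],quat(0)); c=check(); cv2.imwrite("pics/p2.png",c["image"])
for o in tops(c,.095,.112,False): print("wing",*o[:4])
print(current_clock())
E
```

```text
gap 0.02982827318526627 grip 30.00048279762268
lifted gap 0.029799595908008653
hit True [0.5043 0.1256 0.0362] [-1.3  1.1  3.5]
25.7
[584.8  70.2] [54.5 30. ] 4.4 0.0606
[578.8 131.5] [54.7 30. ] 5.1 0.0606
[572.4 191.4] [54.7 29.9] 3.9 0.0606
[509.6  64.9] [54.4 30. ] 5.4 0.0604
[504.7 124.3] [54.2 30. ] 4.9 0.0604
[500.1 187.3] [54.4 30.3] 4.7 0.0604
wing [ 728.7 -233.9] [47.5 35. ] 89.5 0.1007
wing [556.6 -49.5] [45.  13.9] 66.1 0.1024
26.5333
```

View pics/p2.png

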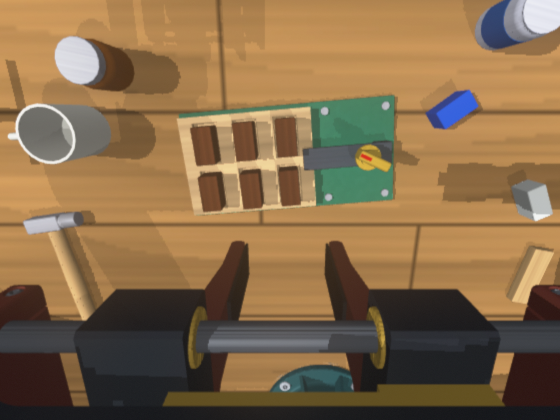

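All six pockets are full and level. The wing is at (373,158), with the red dash on its +x+y half, so the screw is about 61° open. Next I grip it above the neck and turn clockwise while watching the torque.

```bash
cat >> h.py <<'E'
WX=[.5567,-.0501]
def turn(a,z=.077): move_ptp([*WX,z],quat(a))
E
python3 - <<'E'
from h import *
move_gripper(.044); turn(66,.16); 
print("touch",servo_line([*WX,.077],quat(66),rate=.08,contact_N=6),np.round(current_position(),4))
move_gripper(0.005); print(current_finger_gap(),current_grip_force(),current_clock())
t0=current_torque(); print(np.round(t0,2),np.round(current_force(),1))
a=66.
for tgt in [50,35,22,14]+list(np.arange(12,-8,-1.)):
    turn(tgt); T=current_torque()[2]-t0[2]; print(tgt,round(T,3),end="; ")
    if abs(T)>.5: break
print(np.round(current_force(),1),current_finger_gap(),current_clock())
E
```

```text
touch False [ 0.5572 -0.0502  0.0775]
0.013911661994340912 30.00131607055664 29.7583
[0.36 0.7  0.05] [-4.6  1.7  4.9]
50 -0.075; 35 -0.207; 22 -0.096; 14 -0.068; 12.0 -0.103; 11.0 -0.142; 10.0 -0.092; 9.0 -0.133; 8.0 -0.103; 7.0 -0.118; 6.0 -0.121; 5.0 -0.081; 4.0 0.445; 3.0 0.608; [-5.4  3.3  6.7] 0.014060963985046004 33.5833
```

Seated: the torque jumps at about 4.5°, which matches the jig's yaw of 4.8°. Back off 90° and keep holding.

```bash
python3 - <<'E'
from h import *
for a in (20,40,60,80,90,95): turn(a)
print("T",np.round(current_torque(),2),np.round(current_force(),1),current_finger_gap(),current_grip_force(),np.round(current_position(),4))
print("tool yaw",np.degrees(np.arctan2(*(Ro.from_quat(current_orientation()).as_matrix()[:2,0][::-1]))))
for n in ("scene","top"):
    c=capture(n); cv2.imwrite(f"pics/end_{n}.png",c["image"])
    for o in tops(c,.048,.07)+tops(c,.036,.048):
        if 440<o[0][0]<640 and -350<o[0][1]<240 and max(o[1])<62: print(n,*o[:4])
    if n=="scene": cv2.imwrite("pics/end_crop.png",cv2.resize(c["image"][120:360,100:420],(800,600)))
print(current_clock())
E
```

```text
T [0.36 0.65 0.07] [-4.5  2.9  4.6] 0.013932099568226526 30.00142067670822 [ 0.5553 -0.0495  0.077 ]
tool yaw 95.0333293264648
scene [499.8 186.8] [56.6 33.2] 3.7 0.0586
scene [503.8 123.3] [56.7 31.7] 2.7 0.0588
scene [572.7 191. ] [55.8 33. ] 2.7 0.0586
scene [578.3 131.3] [55.6 33.5] 4.7 0.0585
top [583.2  72.4] [55.  29.1] 1.3 0.0604
top [576.5 134.4] [53.2 30.5] 4.1 0.0603
top [570.4 193.6] [55.1 28. ] 2.9 0.06
top [502.6 126.8] [55.  29.9] 5.3 0.0597
top [498.2 188.1] [29.3 51.2] -0.2 0.0603
35.8833
```

View pics/end_crop.png

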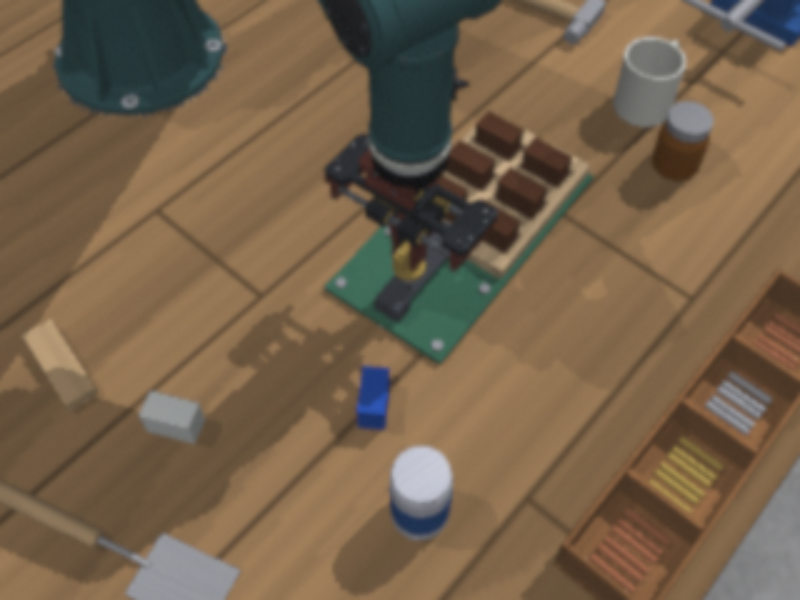

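The blocks sit level in the tray, upper right around (520,180). The wing at (408,262) is gripped at seat + 90°, and the other things on the bench look undisturbed.

```bash
python3 -c "
from bench import *
print(close_job())"
```

```text
the job is handed in; nothing more can be done
None
```

I've handed in the job: both loose oak blocks are flat in the empty pockets, and the screw was seated and backed off about 90°, with the gripper still holding the wing (about 36 s of the 72 s used).

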